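# Clip the datum target, then present the lever level over its gauge

### The job

Clip the yellow sprung target clamp from its blue stand onto the red upright tab of the inspection fixture and let go of it. Then lift the cast lever by its balance point (the yellow paint dab) and hold it level and still for the scan, about 40 mm clear above the fixture's pins, big bore over the thick pin and small bore over the thin pin, touching neither the fixture nor the clamp. Finish while still holding it there, and leave the other things on the table where they are.

Things in the scene. Friction and masses are not known exactly. Their poses are not given: they have to be found in the camera images.
- clamp_grip (a point): point to squeeze the yellow clamp (70 g), a clothes peg standing jaws-down on the stand's rail: midway between its handle plates, 108 above the table at the start, 36 above the pivot. z up, y squeezing line, x pivot axis. Plates 20 wide (x), up to 14 above this point, flaring in a V, 50 over all at the top; squeezed to the stop they stand parallel, 24 over all. Jaw tips 72 below (mm)
- clamp_bite (a point): point midway between the clamp's jaws, 10 above the jaw tips, 62 below clamp_grip, same axes. Both points belong to the -y half, which leans by 0.25 rad when squeezed. Jaws 20 wide along x; they take an edge up to 30 deep and start 16 deep on the rail. A white ball 14 across sticks out 33 to -x at pivot height (26 above this point) (mm)
- clamp_jaw (a joint): opening of the clamp, rad: 0 jaws shut on a 6 mm edge; 0.5 fully open at its firm stop (jaw gap 10 mm at the top, 23 mm at the tips), reached by squeezing the handles with 11 N or more at clamp_grip; -0.12 shut on nothing. Let go, it springs shut with about 12 N
- stand: the blue stand, base 90 x 70 x 12 high, origin on the table under its centre; its steel rail is an upright plate 40 long along the stand's x, 6 thick along y, top edge 52 above the table. The clamp straddles it. Fixed.
- fixture: the inspection fixture: aluminium base plate 300 (x) x 100 (y) x 12 high, origin on the table under its centre, z up. On its x axis stand the red datum tab (at x -125), the thick pin (at x -55) and the thin pin (at x +105). Fixed.
- tab_edge (a point): middle of the top edge of the red upright datum tab of the fixture: a plate 40 long along the fixture's x, 6 thick along y, top edge 52 above the table and 40 above the base plate. Same axes as the fixture.
- thick_pin (a point): centre of the top of the fixture's thick pin, 18 across, 62 above the table
- thin_pin (a point): centre of the top of the fixture's thin pin, 10 across, 62 above the table, 160 from the thick pin
- lever_balance (a point): balance point of the cast aluminium lever, under a 12 mm yellow paint dab on its web, 47 from the big boss's axis towards the small boss; half-way up the web, 24 above the lever's underside. x along the web from big to small boss, z up. Web 18 wide, 20 high. Lies flat on the table; 0.35 to 0.6 kg (mm)
- lever_big (a point): centre of the big bore (28 across) at the lever's underside; the boss is 56 across, 44 high; same axes as lever_balance (mm)
- lever_small (a point): centre of the small bore (16 across) at the lever's underside, 160 from the big bore; the boss is 30 across, 44 high; same axes (mm)
- gauge_ring_mid (a point): bystander, leave alone: steel disc-shaped setting gauge, 52 across, 22 high (mm); the point is in its middle
- cleaner_mid (a point): bystander, leave alone: blue plastic bottle with white cap, 54 across, 140 high (mm); the point is in its middle
- vblock_mid (a point): bystander, leave alone: dark steel V-block, 50 x 50 x 40 high (mm); the point is in its middle
- driver_mid (a point): bystander, leave alone: red-handled screwdriver lying down (mm); the point is in its middle
- cup_mid (a point): bystander, leave alone: white cup, 72 across, 90 high (mm); the point is in its middle
- ball_stand_mid (a point): bystander, leave alone: white reference ball 26 across on a dark stem and 60 mm round foot, 91 high (mm); the point is in its middle
There are look-alikes about, which are no part of the job. What is shaped like the part that bears lever_balance but black or pink is not meant.

How it is judged:
By the outcome, as a careful person would: the job done as asked, in the order asked, and still so for the second after the job is handed in, while the arm keeps its last pose, push and grip.
It also fails if it takes over 58 s, if anything falls off the work surface, if the arm or the gripper's body presses on something with over 40 N, if the wrist force passes 120 N, or if a joint passes its speed limit or range.

### The arm

A 6-joint arm with a two-finger parallel gripper is mounted at the origin on the work surface. World frame = base frame: x ahead of the robot, y to its left, z up, the work surface at z = 0. Lengths are in m, angles in rad, forces in N, time in s.
With the tool pointing down it reaches from about 0.375 to 0.9 m from the base axis. Payload 3.1 kg.
Tool frame: the origin (TCP) lies on the front face of the gripper's body, between the roots of the fingers; the fingertips stand 70 mm ahead of it and the grasp point (between the pads) lies 51 mm ahead of it; z points along the fingers, y is the line along which they close (so a half turn about z gives the same grasp; the last joint's range is limited). The gripper opens to 87 mm and grips with 3 to 60 N. Pads are 19 mm wide; open, the fingers measure 117 mm over their backs; the gripper's body (75 mm by 190 mm) begins 51 mm behind the grasp point.
Start: joints at [1.028, 0.527, 1.433, -0, 1.181, -0.178], TCP at [0.223, 0.584, 0.292] pointing down, gripper open.
Joint ranges: [-3.08, 3.08], [-0.75, 2.2], [0.22, 2.44], [-1.43, 4.57], [0, 2.65], [-2.85, 2.85]. Speed limits (rad/s): [2.79, 2.79, 3.14, 3.14, 3.14, 3.14].

### API

Orientations are given as a unit quaternion [x, y, z, w].
In Python, from rig import robot, cams, ticket gives the robot as it stands. The module is installed in compiled form; this text tells all that it offers.
- The arm moves only by the shell command python3 -m crank 'ROWS' [FORCE]. ROWS is JSON, a list of rows, each a list of 7 numbers: the shift along the tool's x, y, z in cm, then the turn, a rotation vector about the tool's x, y, z in rad, then the closure, from 0 (fully open) to 1 (shut). A call has 1 to 5 rows; each row shifts and turns the commanded pose from where the row before left it, along the tool's axes as they then stand; what a row does not reach is not made up. A row lasts 1/8 s, in which the tool goes at most 62.5 mm and 10.7 degrees, less where a joint would pass 70% of its speed; a pose out of reach is approached as far as the arm can. A call is refused whole if a number of a shift passes 6.25 or a number of a turn 0.188, either way. A call with a gripper value outside its range is refused whole. The fingers move at their own pace and stop on an object; FORCE is the grip in N (left out, the last holds). Time passes only in rows, so rows that do not move let the fingers close. It gives the time, the measured TCP pose, the force, the opening and the grip force at its end, in the units of the state.
- robot.get_obs(): the state, without advancing time (a new reading comes with each control period).
- cams.camera(name): name is "scene" or "top" or "wrist"; returns the picture (384x512x3 uint8, red, green, blue); there is no depth.
- cams.camera_info(name): a dict with "intrinsics" (3x3 intrinsics, pixels), "pose" (4x4, takes a point from camera to world coordinates). Camera axes: x right, y down, z forward; pixel columns grow to the right and rows downward; lengths in m; the calibration is good to about 2 mm. A picture is of the moment at which its call begins: read the wrist's pose just before it. camera_info takes no time and is no camera call; for the wrist camera it gives the pose at the moment of the call.
- ticket.hand_in(): hands the job in; it is judged then, once.
The state is a dict: "time": time; "q": joint angles; "joint_velocities": joint speeds; "joint_torque": joint torques, N m; "position": TCP position; "tool_rot": TCP orientation; "ft_force": force on the tool from outside, world axes, zero at the start; "moment": the same for the moment, N m; "grip_width": finger opening in m; "grip_force": force on a finger pad.
Only numpy, scipy, OpenCV 4.12 (cv2) and the standard library are available. Lean on these libraries where they do the work, as an engineer would, in place of code of your own. Each camera call takes 0.05 s, during which the arm holds its last target. There are 200 camera calls.

## Working session

There is one attempt and no reset: what is moved stays moved. The work goes in short steps, Python scripts to look and compute and a shell command to move; the robot and the scene stay as the last step left them, time stands still between calls to the robot, and variables do not carry over. Pictures are saved under pics/ and viewed, at most 10 in all, crops included, and the job is handed in when it is done.

```bash
mkdir -p pics
python3 - <<'E'
from rig import robot,cams
import cv2,numpy as np
for n in ("top","scene"):
    im=cams.camera(n); cv2.imwrite(f"pics/{n}0.png",cv2.resize(im[:,:,::-1],(800,600),interpolation=cv2.INTER_CUBIC)); i=cams.camera_info(n); print(n,np.round(i["intrinsics"],1).tolist(),np.round(i["pose"],3).tolist())
o=robot.get_obs();print({k:np.round(v,3).tolist() for k,v in o.items()})
E
```

```text
top [[346.4, 0.0, 255.3], [0.0, 346.4, 190.2], [0.0, 0.0, 1.0]] [[-0.023, -0.997, 0.078, 0.392], [-1.0, 0.024, 0.012, -0.008], [-0.014, -0.078, -0.997, 1.126], [0.0, 0.0, 0.0, 1.0]]
scene [[394.0, 0.0, 258.8], [0.0, 394.0, 196.2], [0.0, 0.0, 1.0]] [[0.744, 0.485, -0.46, 0.977], [0.668, -0.518, 0.534, -0.589], [0.021, -0.705, -0.709, 0.873], [0.0, 0.0, 0.0, 1.0]]
{'time': 0.1, 'q': [1.028, 0.528, 1.434, -0.0, 1.181, -0.178], 'joint_velocities': [-0.0, -0.001, -0.003, -0.0, -0.001, -0.0], 'joint_torque': [0.0, -44.098, -17.715, 0.063, 0.053, -0.0], 'position': [0.223, 0.583, 0.291], 'tool_rot': [0.181, 0.983, -0.001, -0.0], 'ft_force': [-0.825, -0.25, 0.79], 'moment': [0.021, -0.037, -0.074], 'grip_force': 0.0, 'grip_width': 0.087}
```

View pics/top0.png

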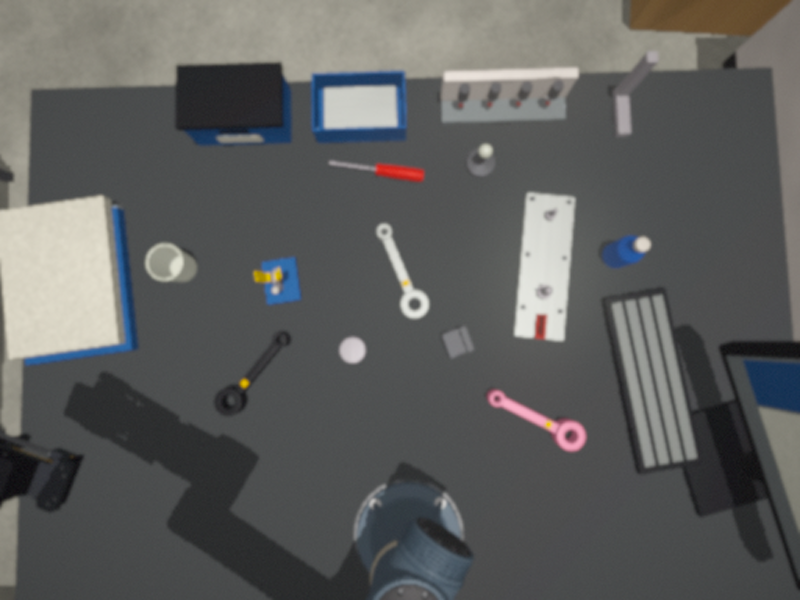

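View pics/scene0.png

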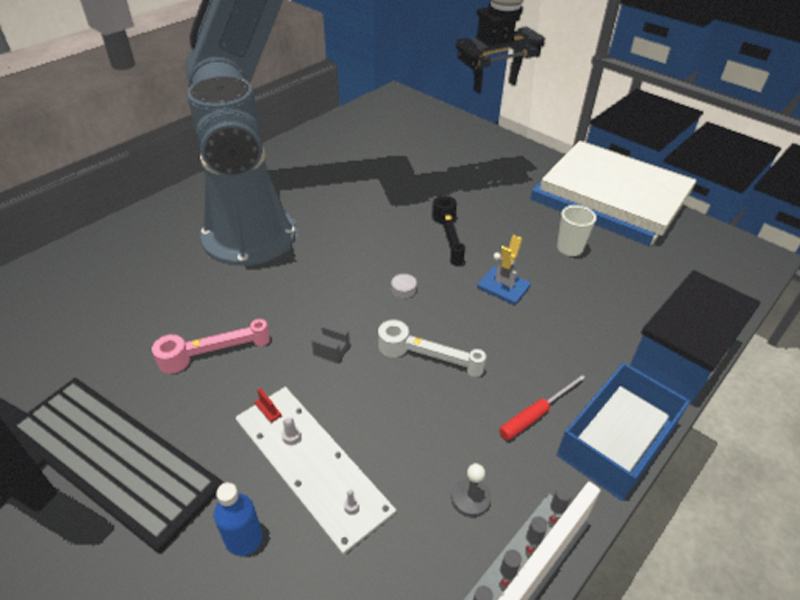

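The levers in the top view are black (230,400), pink (570,435) and bare light metal (415,303). The light metal one matches "cast aluminium, not black or pink". The clamp is on the stand at (280,280), and the fixture is at (545,265). I'll confirm these in an enlarged crop.

```bash
cat > h.py <<'E'
from rig import robot,cams
import cv2,numpy as np
from scipy.spatial.transform import Rotation as R
def ray(n,u,v,z,info=None):
    i=info or cams.camera_info(n);K=np.array(i["intrinsics"]);T=np.array(i["pose"])
    d=T[:3,:3]@np.linalg.solve(K,[u,v,1]);return T[:3,3]+d*(z-T[2,3])/d[2]
def proj(n,p,info=None):
    i=info or cams.camera_info(n);K=np.array(i["intrinsics"]);T=np.array(i["pose"])
    c=K@(T[:3,:3].T@(np.array(p)-T[:3,3]));return c[:2]/c[2]
def crop(im,u0,v0,w,h,s):
    return cv2.resize(im[v0:v0+h,u0:u0+w,::-1],None,fx=s,fy=s,interpolation=cv2.INTER_CUBIC)
E
python3 - <<'E'
from h import *
t=cams.camera("top");s=cams.camera("scene")
a=crop(t,150,150,50,50,6);b=crop(t,232,135,50,75,6)[:,:]; c=crop(t,322,118,54,105,5)
d=crop(s,300,140,50,60,5)
M=np.zeros((600,800,3),np.uint8)
M[:300,:300]=a; M[300:600,:250]=d; M[:450,300:600][:, :300]=b
M=np.hstack([M[:,:600],np.zeros((600,200,3),np.uint8)]);c=cv2.resize(c,(200,389),interpolation=cv2.INTER_AREA)
M[:389,600:]=c   # scale 200/54
cv2.imwrite("pics/m1.png",M)
E
```

```text
(no output)
```

View pics/m1.png

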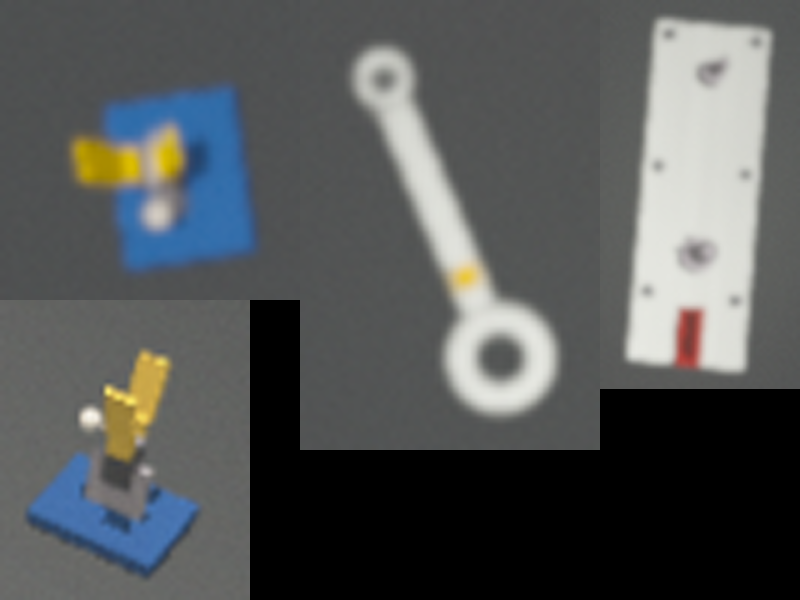

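The crop shows the light lever with its yellow dab, the big boss at crop (500,358) and the small boss at (383,78). The clamp's ball points towards world -x. The fixture's tab is at the near end, then the thick pin, then the thin pin.

Run:
```python
from h import *
f=lambda u,v,z,o,s:ray("top",o[0]+(u+.5)/s-.5,o[1]+(v+.5)/s-.5,z)
A=lambda u,v,z:f(u,v,z,(150,150),6); B=lambda u,v,z:f(u,v,z,(232,135),6); C=lambda u,v,z:f(u,v,z,(322,118),200/54)
P=lambda n,p:print(n,np.round(p,4).tolist())
c=[A(*p,.012) for p in((104,105),(234,87),(257,251),(126,270))]
P("stand",np.mean(c,0)); x=(c[0]+c[1]-c[2]-c[3]);print("yaw",np.degrees(np.arctan2(x[1],x[0])),np.linalg.norm(x)/2)
P("platetops mid",(A(76,160,.122)+A(180,148,.122))/2); P("ball",A(157,212,.072))
b=B(500,358,.044);s=B(383,78,.044);P("big",b);P("small",s);x=s-b;print("L",np.linalg.norm(x),np.degrees(np.arctan2(x[1],x[0])));P("dab",B(464,277,.034))
c=[C(*p,.012) for p in((655,18),(771,30),(746,372),(626,361))]
c=[C(p[0]-600,p[1],.012) for p in((655,18),(771,30),(746,372),(626,361))]
P("fix",np.mean(c,0)); x=(c[0]+c[1]-c[2]-c[3]);print("yaw",np.degrees(np.arctan2(x[1],x[0])),np.linalg.norm(x)/2)
x/=np.linalg.norm(x);P("tab pred",np.mean(c,0)-.125*x)
t=C(90,337,.052);P("tab",t);P("thick",C(98,250,.062));P("thin",C(114,67,.062))
o=robot.get_obs();q=R.from_quat(o["tool_rot"]).as_matrix();P("tool",q);print(np.array(cams.camera_info("wrist")["pose"]).round(3))
```

```text
stand [0.5207, 0.2505, 0.012]
yaw 7.4138588643297885 0.0905410295081179
platetops mid [0.5204, 0.2505, 0.122]
ball [0.4966, 0.2486, 0.072]
big [0.4595, -0.1806, 0.044]
small [0.6086, -0.1245, 0.044]
L 0.15936277762018217 20.609845275255694
dab [0.5033, -0.1648, 0.034]
fix [0.5378, -0.2968, 0.012]
yaw -6.958993762895462 0.30236628543597016
tab pred [0.4137, -0.2817, 0.012]
tab [0.4123, -0.2732, 0.052]
thick [0.484, -0.2805, 0.062]
thin [0.6378, -0.3006, 0.062]
tool [[-0.9342, 0.3568, -0.0007], [0.3568, 0.9342, -0.0012], [0.0002, -0.0013, -1.0]]
[[ 0.356  0.903  0.238  0.158]
 [ 0.934 -0.344 -0.092  0.608]
 [-0.001  0.255 -0.967  0.383]
 [ 0.     0.     0.     1.   ]]
```

```bash
python3 -m crank '[[-4.4,-2.3,0,0,0,0,0],[-4.4,-2.3,0,0,0,0,0],[-4.4,-2.3,0,0,0,0,0],[-4.4,-2.3,0,0,0,0,0],[-4.4,-2.3,0,0,0,0,0]]' && python3 -m crank '[[-4.4,-2.3,0,0,0,0,0],[-4.4,-2.3,0,0,0,0,0],[-4.4,-2.3,0,0,0,0,0],[-4.4,-2.1,0,0,0,0,0]]' && python3 -m crank '[[0,0,0,0,0,-0.165,0],[0,0,0,0,0,-0.165,0],[0,0,0,0,0,-0.164,0],[0,0,0,0,0,0,0],[0,0,0,0,0,0,0]]'
cat >> h.py <<'E'
def st():
    o=robot.get_obs();M=R.from_quat(o["tool_rot"]).as_matrix()
    print("t",round(o["time"],2),"pos",np.round(o["position"],4),"yawY",round(np.degrees(np.arctan2(M[1,1],M[0,1])),2),"zax",np.round(M[:,2],4),"F",np.round(o["ft_force"],2),"w",round(o["grip_width"],4),"gf",round(o["grip_force"],1))
    return np.array(o["position"]),M
def wr(name):
    p,M=st();i=cams.camera_info("wrist");im=cams.camera("wrist")
    cv2.imwrite(f"pics/{name}.png",cv2.resize(im[:,:,::-1],(800,600),interpolation=cv2.INTER_CUBIC))
    np.savez(f"{name}.npz",K=i["intrinsics"],T=i["pose"]);return i
def wi(name):
    d=np.load(f"{name}.npz");return dict(intrinsics=d["K"],pose=d["T"])
def wp(name,u,v,z): # pixel in 800x600 view
    return ray("w",(u+.5)*.64-.5,(v+.5)*.64-.5,z,wi(name))
def pw(name,p): return (proj("w",p,wi(name))+.5)/.64-.5
def go(target,yawY):
    p,M=st();d=M.T@(np.array(target)-p)*100
    dy=np.radians(yawY)-np.arctan2(M[1,1],M[0,1]);dy=(dy+np.pi)%(2*np.pi)-np.pi
    print("tool shift cm",np.round(d,2),"turn z",round(-dy,3),"tilt",np.round(np.cross(M[:,2],[0,0,-1])@M,4))
E
python3 -c "
from h import *
wr('w1');go((.5205,.2505,.159),97.4)
print(pw('w1',(.5205,.2505,.108)))"
```

```text
time: 0.82
position: [0.3883, 0.3967, 0.2922]
tool_rot: [0.181, 0.983, 0.0, 0.0]
ft_force: [0.0, -0.0, -0.2]
grip_width: 0.087
grip_force: 0.0
time: 1.32
position: [0.5206, 0.2497, 0.2922]
tool_rot: [0.182, 0.983, 0.0, -0.0]
ft_force: [0.1, 0.1, -0.6]
grip_width: 0.0864
grip_force: 0.0
time: 1.95
position: [0.5196, 0.2511, 0.2922]
tool_rot: [-0.063, 0.998, -0.0, -0.0]
ft_force: [-0.4, 0.3, 0.0]
grip_width: 0.0873
grip_force: 0.0
t 1.95 pos [0.5196 0.2511 0.2922] yawY 97.27 zax [-2.e-04 -0.e+00 -1.e+00] F [-0.35  0.29  0.02] w 0.0873 gf 0.0
t 2.0 pos [0.5197 0.2511 0.2922] yawY 97.3 zax [-1.e-04 -0.e+00 -1.e+00] F [-0.68  0.67  0.24] w 0.087 gf 0.0
tool shift cm [-0.08 -0.07 13.32] turn z -0.002 tilt [ 0.     -0.0001  0.    ]
[389.70784291 296.0981727 ]
```

View pics/w1.png

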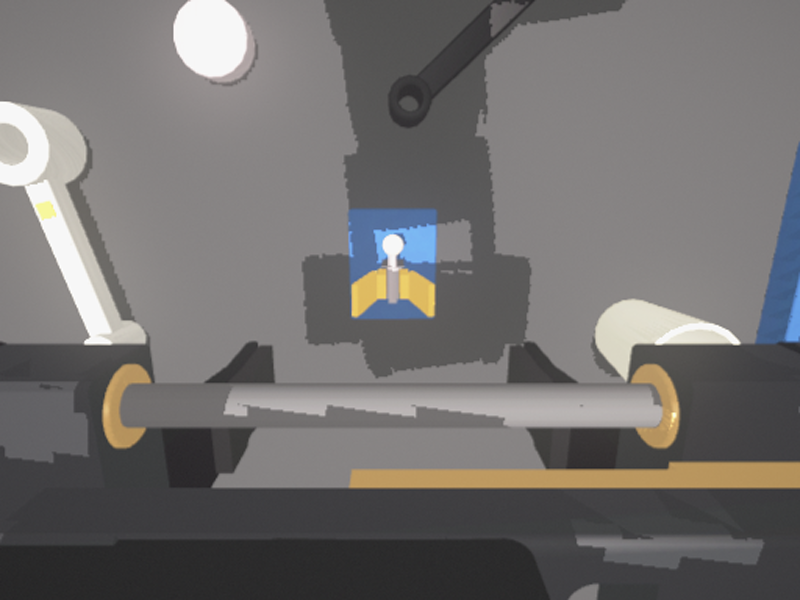

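The wrist view shows the clamp between the fingers. Its plate tops run from (352,302) to (436,300), the ball is at (393,244), and the stand is square to the view.

```bash
python3 -c "
from h import *
g=(wp('w1',352,301,.122)+wp('w1',435.5,300,.122))/2;print(g,np.linalg.norm(wp('w1',352,301,.122)-wp('w1',435.5,300,.122)))
b=wp('w1',393,244,.072);print('ball',b,np.linalg.norm(g[:2]-b[:2]))
c=[wp('w1',*q,.012) for q in((349,209),(436,209))];print('stand edge mid',np.mean(c,0)+.045*np.array([.9917,.1288,0]))
print('plate ext',wp('w1',352,284,.122),wp('w1',352,319,.122));go((g[0],g[1],.159),97.4)"
```

```text
[0.51925533 0.25270969 0.122     ] 0.04820281448941585
ball [0.49381434 0.2492452  0.072     ] 0.025675803148237673
stand edge mid [0.51968242 0.25253125 0.012     ]
plate ext [0.51260632 0.22777397 0.122     ] [0.53342123 0.22999837 0.122     ]
t 2.0 pos [0.5197 0.2511 0.2922] yawY 97.3 zax [-1.e-04 -0.e+00 -1.e+00] F [-0.68  0.67  0.24] w 0.087 gf 0.0
tool shift cm [ 0.02  0.16 13.32] turn z -0.002 tilt [ 0.     -0.0001  0.    ]
```

```bash
python3 -m crank '[[-0.35,0.2,4,0,0,0,0],[0,0,4,0,0,0,0],[0,0,3,0,0,0,0],[0,0,2.3,0,0,0,0],[0,0,0,0,0,0,0]]' 30 && python3 -m crank '[[0,0,0,0,0,0,0.5],[0,0,0,0,0,0,0.7],[0,0,0,0,0,0,1],[0,0,0,0,0,0,1],[0,0,0,0,0,0,1]]' 30; python3 -c "
from h import *
st()"
```

```text
time: 2.62
position: [0.5218, 0.2533, 0.1575]
tool_rot: [-0.064, 0.998, -0.0, -0.002]
ft_force: [0.1, 0.1, 0.3]
grip_width: 0.0871
grip_force: 0.0
time: 3.25
position: [0.523, 0.2534, 0.1595]
tool_rot: [-0.065, 0.998, -0.0, 0.0]
ft_force: [0.1, 0.5, -1.3]
grip_width: 0.0452
grip_force: 6.5
t 3.25 pos [0.523  0.2534 0.1595] yawY 97.41 zax [ 4.e-04 -1.e-04 -1.e+00] F [ 0.11  0.47 -1.31] w 0.0452 gf 6.5
```

```bash
python3 -m crank '[[0,0,0,0,0,0,1],[0,0,0,0,0,0,1],[0,0,0,0,0,0,1],[0,0,0,0,0,0,1]]' 30; python3 -c "
from h import *
wr('w2')"
```

```text
time: 3.75
position: [0.5229, 0.2535, 0.1592]
tool_rot: [-0.065, 0.998, 0.0, -0.0]
ft_force: [-0.1, 0.0, -1.0]
grip_width: 0.0237
grip_force: 30.0
t 3.75 pos [0.5229 0.2535 0.1592] yawY 97.4 zax [-1.e-04 -0.e+00 -1.e+00] F [-0.1   0.01 -1.04] w 0.0237 gf 30.0
```

View pics/w2.png

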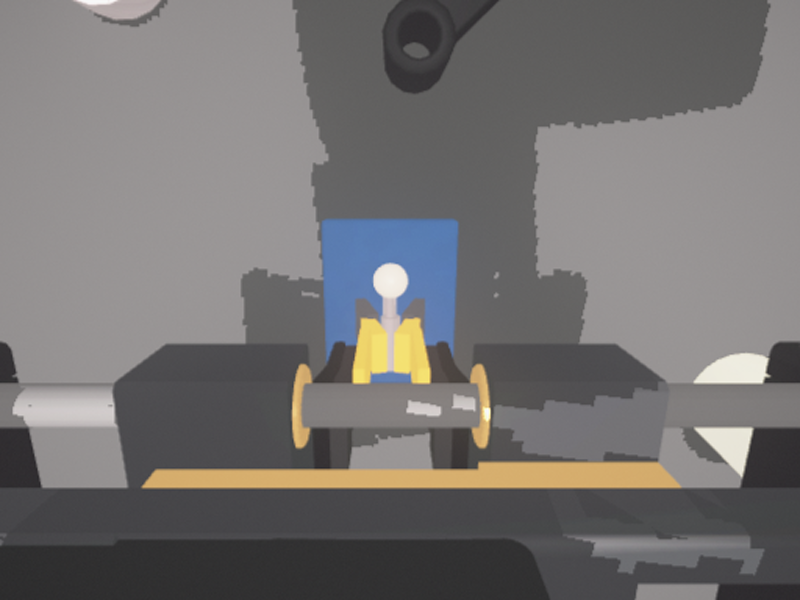

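Squeezed to the stop, 24 mm wide. The ball is at (390,281). Now I'll lift it and move to beside the tab.

```bash
python3 -m crank '[[0,0,-1,0,0,0,1],[0,0,-2,0,0,0,1],[0,0,-3,0,0,0,1],[0,0,-3,0,0,0,1],[0,0,-3,0,0,0,1]]' && python3 -m crank '[[0.5,-2.6,0,0,0,0,1],[0.9,-5,0,0,0,0,1],[0.9,-5,0,0,0,0,1],[0.9,-5,0,0,0,0,1],[0.9,-5,0,0,0,0,1]]' && python3 -m crank '[[0.9,-5,0,0,0,0,1],[0.9,-5,0,0,0,0,1],[0.9,-5,0,0,0,0,1],[0.9,-5,0,0,0,0,1],[0.9,-5,0,0,0,0,1]]' && python3 -m crank '[[0.6,-5,0,0,0,0.128,1],[0,0,0,0,0,0.128,1],[0,0,0,0,0,0,1],[0,0,0,0,0,0,1]]'; python3 -c "
from h import *
wr('w3')
b=wp('w2',390,281,.072);print('ball at grasp',b)"
```

```text
time: 4.42
position: [0.5228, 0.2535, 0.2809]
tool_rot: [-0.065, 0.998, 0.0, 0.0]
ft_force: [1.2, -0.5, -0.4]
grip_width: 0.0235
grip_force: 30.0
time: 5.05
position: [0.5113, 0.0226, 0.2801]
tool_rot: [-0.065, 0.998, -0.0, 0.001]
ft_force: [-0.1, -0.2, -0.6]
grip_width: 0.0237
grip_force: 30.0
time: 5.68
position: [0.4988, -0.2313, 0.2801]
tool_rot: [-0.064, 0.998, -0.0, 0.0]
ft_force: [0.4, 0.6, -0.6]
grip_width: 0.0233
grip_force: 30.0
time: 6.18
position: [0.4994, -0.2793, 0.2796]
tool_rot: [0.062, 0.998, 0.0, -0.0]
ft_force: [-0.9, -0.2, -0.4]
grip_width: 0.0233
grip_force: 30.0
t 6.17 pos [ 0.4994 -0.2793  0.2796] yawY 82.88 zax [-1.e-04  1.e-04 -1.e+00] F [-0.86 -0.18 -0.41] w 0.0233 gf 30.0
ball at grasp [0.49314453 0.24919279 0.072     ]
```

View pics/w3.png

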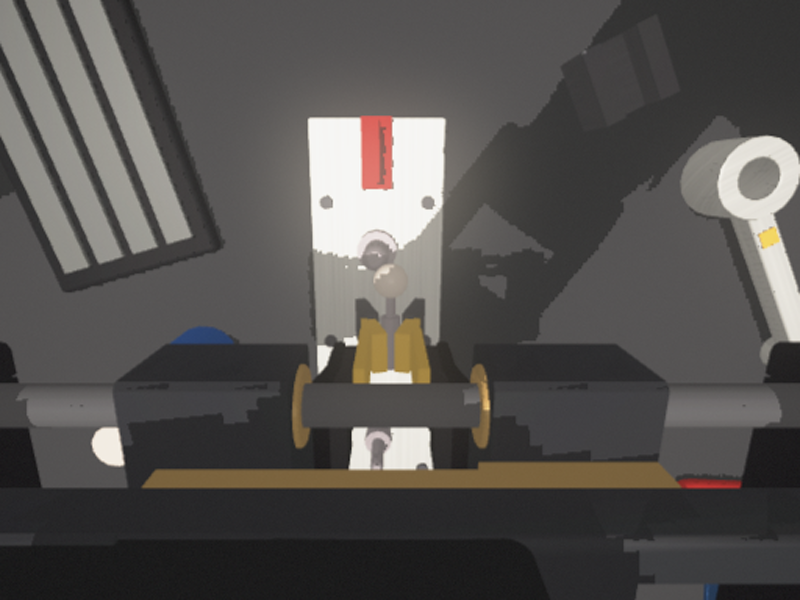

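The ball hasn't moved in the gripper's view (390,281), so the clamp hasn't slipped. The tab is the red patch at (361–392, 117–189) and the thick pin is at (377,248). I'll enlarge the tab.

```bash
python3 -c "
from h import *
st();i=cams.camera_info('wrist');im=cams.camera('wrist');np.savez('w4.npz',K=i['intrinsics'],T=i['pose'])
cv2.imwrite('pics/c4.png',crop(im,190,70,100,75,8))"
```

```text
t 6.22 pos [ 0.4995 -0.2792  0.2795] yawY 82.87 zax [-0.  0. -1.] F [-1.11  0.92 -1.43] w 0.0235 gf 30.0
```

View pics/c4.png

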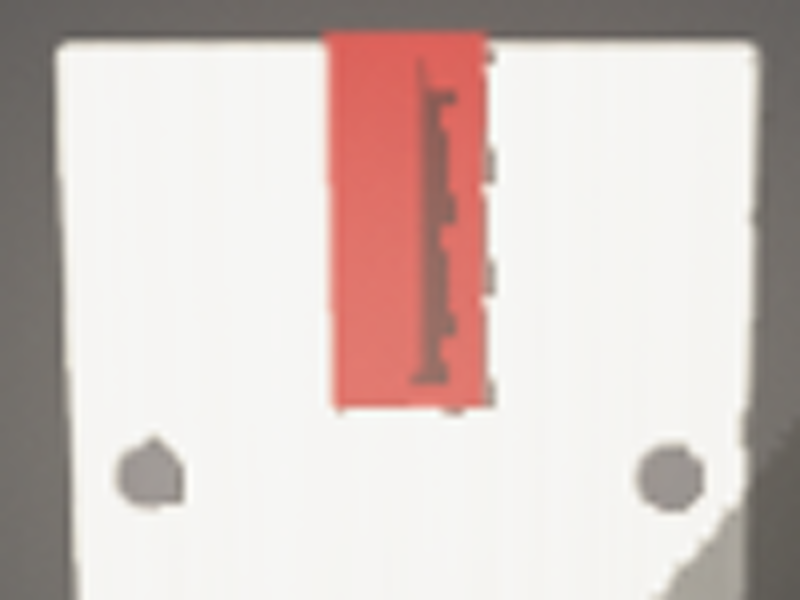

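```bash
python3 -c "
from h import *
I=wi('w4')
W=lambda u,v,z:ray('w',190+(u+.5)/8-.5,70+(v+.5)/8-.5,z,I)
PJ=lambda p:np.round((proj('w',p,I)-[190,70]+.5)*8-.5)
l,r=W(55,42,.012),W(760,42,.012);h1,h2=W(150,475,.012),W(671,478,.012)
print('edge',l,r,np.linalg.norm(l-r),'holes',h1,h2,np.degrees(np.arctan2(*(h2-h1)[1::-1])))
e=(l+r)/2;h=(h1+h2)/2;yw=np.arctan2(*(h2-h1)[1::-1])-np.pi/2
x=h-e;print('yaw',np.degrees(yw),np.degrees(np.arctan2(x[1],x[0])),'edge-yaw',np.degrees(np.arctan2(*(r-l)[1::-1]))-90)
yw=np.radians(-7.2);X=np.array([np.cos(yw),np.sin(yw),0]);Y=np.array([-X[1],X[0],0])
ax=(e+h)/2;c=e+.025*X;print('tab',c);c=c+((ax-c)@Y)*Y;print('tab',c)
np.save('tab.npy',c)
for a in(-.02,.02):
  for b in(-.003,.003):
    for z in(.012,.052): print(a,b,z,PJ([*(c+a*X+b*Y)[:2],z]))
o=c+.125*X;print('fix',o)
for n,d in(('thick',-.055),('thin',.105)): p=o+d*X;print(n,p[:2],pw('w3',[*p[:2],.062]))
"
```

```text
edge [ 0.38254401 -0.32506948  0.012     ] [ 0.39475214 -0.22699536  0.012     ] 0.09883102104711727 holes [ 0.44296783 -0.32128716  0.012     ] [ 0.45282712 -0.24558156  0.012     ] 82.58002060192153
yaw -7.4199793980784685 -7.1209849778914425 edge-yaw -7.095599906601564
tab [ 0.41345094 -0.27916575  0.012     ]
tab [ 0.4134561 -0.2791249  0.012    ]
-0.02 -0.003 0.012 [387.  80.]
-0.02 -0.003 0.052 [374.  46.]
-0.02 0.003 0.012 [429.  80.]
-0.02 0.003 0.052 [423.  46.]
0.02 -0.003 0.012 [389. 373.]
0.02 -0.003 0.052 [377. 377.]
0.02 0.003 0.012 [430. 373.]
0.02 0.003 0.052 [424. 377.]
fix [ 0.53747044 -0.29479156  0.012     ]
thick [ 0.48290413 -0.28789823] [374.96846481 260.21633881]
thin [ 0.64164248 -0.30795155] [376.37596926 470.03047104]
```

Predicted plate and pin pixels match the picture, so the tab centre is at (0.4135, -0.279) with yaw -7.2°. Next I move over it and lower most of the way.

```bash
python3 -m crank '[[2.3,-0.3,0,0,0,0,1],[4,-0.5,0,0,0,0,1],[2.4,-0.3,2,0,0,0,1],[0,0,3,0,0,0,1],[0,0,2.6,0,0,0,1]]' && python3 -m crank '[[0,0,0,0,0,0,1],[0,0,0,0,0,0,1]]'; python3 -c "
from h import *
go((.412,-.279,.159),82.8)"
```

```text
time: 6.9
position: [0.4117, -0.2794, 0.203]
tool_rot: [0.063, 0.998, -0.0, 0.0]
ft_force: [-0.0, -0.4, -1.0]
grip_width: 0.0237
grip_force: 30.0
time: 7.15
position: [0.4124, -0.28, 0.204]
tool_rot: [0.063, 0.998, -0.0, 0.0]
ft_force: [-0.2, 0.0, -0.9]
grip_width: 0.0236
grip_force: 30.0
t 7.15 pos [ 0.4124 -0.28    0.204 ] yawY 82.8 zax [ 9.0e-04 -1.1e-03 -1.0e+00] F [-0.17  0.01 -0.89] w 0.0236 gf 30.0
tool shift cm [0.06 0.1  4.5 ] turn z -0.0 tilt [-0.0009  0.0011 -0.    ]
```

```bash
python3 -m crank '[[0.05,0.08,0.8,0,0,0,1],[0,0,1.2,0,0,0,1],[0,0,1.2,0,0,0,1],[0,0,1.3,0,0,0,1],[0,0,0,0,0,0,1]]' && python3 -c "
from h import *
st();i=cams.camera_info('wrist');im=cams.camera('wrist');im2=cams.camera('scene');np.savez('w5.npz',K=i['intrinsics'],T=i['pose'])
cv2.imwrite('pics/c5.png',np.hstack([crop(im,190,140,120,110,4)[:400],crop(im2,145,220,80,100,4)]))"
```

```text
time: 7.78
position: [0.4108, -0.2785, 0.1568]
tool_rot: [0.063, 0.998, 0.001, -0.001]
ft_force: [-0.7, 0.6, -0.2]
grip_width: 0.0234
grip_force: 30.0
t 7.78 pos [ 0.4108 -0.2785  0.1568] yawY 82.73 zax [-0.0022  0.0023 -1.    ] F [-0.65  0.59 -0.2 ] w 0.0234 gf 30.0
```

View pics/c5.png

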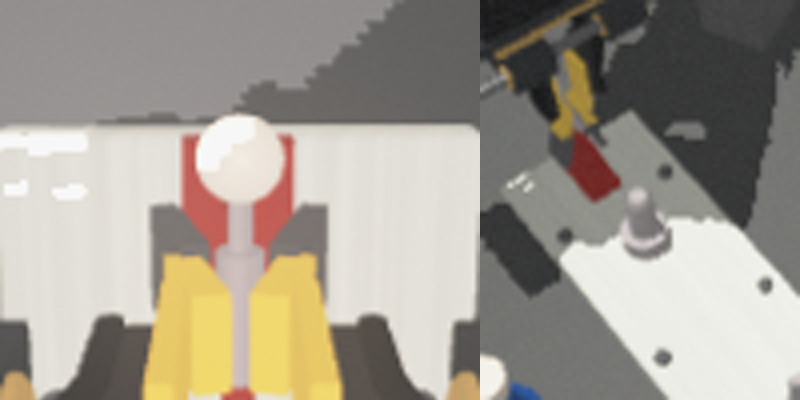

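The jaws straddle the tab centrally with no contact force, and the ball is at crop (240,158). Releasing.

```bash
python3 -m crank '[[0,0,0,0,0,0,0.68],[0,0,0,0,0,0,0.62],[0,0,0,0,0,0,0.5],[0,0,0,0,0,0,0.3],[0,0,0,0,0,0,0.1]]' && python3 -m crank '[[0,0,0,0,0,0,0],[0,0,0,0,0,0,0],[0,0,0,0,0,0,0],[0,0,0,0,0,0,0]]' && python3 -m crank '[[0,0,-2,0,0,0,0],[0,0,-4,0,0,0,0],[0,0,-4,0,0,0,0],[0,0,-4,0,0,0,0],[0,0,0,0,0,0,0]]';python3 -c "
from h import *
print(go((.5033,-.1648,.2),110.6))
t=cams.camera('top');s=cams.camera('scene')
cv2.imwrite('pics/c6.png',np.hstack([crop(t,232,118,144,105,4)[:420],crop(s,145,220,56,105,4)]))"
```

```text
time: 8.5
position: [0.4114, -0.279, 0.1583]
tool_rot: [0.063, 0.998, -0.0, 0.0]
ft_force: [-0.6, 0.0, 0.5]
grip_width: 0.0552
grip_force: 0.0
time: 9.0
position: [0.4114, -0.279, 0.1583]
tool_rot: [0.063, 0.998, -0.0, 0.0]
ft_force: [-0.3, -0.2, 0.4]
grip_width: 0.086
grip_force: 0.0
time: 9.62
position: [0.4126, -0.2802, 0.3013]
tool_rot: [0.063, 0.998, -0.003, 0.003]
ft_force: [0.0, -0.3, -0.6]
grip_width: 0.087
grip_force: 0.0
t 9.62 pos [ 0.4126 -0.2802  0.3013] yawY 82.74 zax [ 0.0053 -0.0057 -1.    ] F [ 0.04 -0.34 -0.58] w 0.087 gf 0.0
tool shift cm [-7.48 12.64 10.11] turn z -0.486 tilt [-0.005  0.006 -0.   ]
None
```

View pics/c6.png

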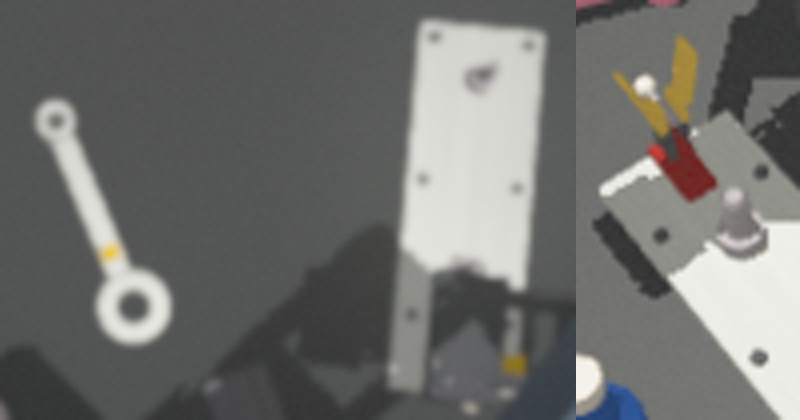

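The clamp stands upright on the tab and is released. Next is the lever.

```bash
python3 -m crank '[[-2.5,4.2,0,0,0,0,0],[-2.5,4.2,0,0,0,0,0],[-2.5,4.2,0,0,0,-0.16,0],[0,0,1,0,0,-0.163,0],[0,0,0,0,0,-0.163,0]]' && python3 -m crank '[[0,0,0,0,0,0,0],[0,0,0,0,0,0,0]]';python3 -c "
from h import *
wr('w7');print(pw('w7',(.5033,-.1648,.034)))
im=cv2.imread('pics/w7.png');cv2.imwrite('pics/c7.png',cv2.resize(im[60:360,200:600],(800,600),interpolation=cv2.INTER_CUBIC))"
```

```text
time: 10.35
position: [0.5008, -0.1619, 0.2853]
tool_rot: [-0.182, 0.983, 0.002, -0.002]
ft_force: [0.3, -0.5, 0.5]
grip_width: 0.0871
grip_force: 0.0
time: 10.6
position: [0.5013, -0.1634, 0.2873]
tool_rot: [-0.177, 0.984, 0.001, -0.001]
ft_force: [0.5, -0.4, 1.4]
grip_width: 0.087
grip_force: 0.0
t 10.6 pos [ 0.5013 -0.1634  0.2873] yawY 110.43 zax [-0.0018  0.0011 -1.    ] F [ 0.55 -0.39  1.41] w 0.087 gf 0.0
[387.59011557 274.50977209]
```

View pics/c7.png

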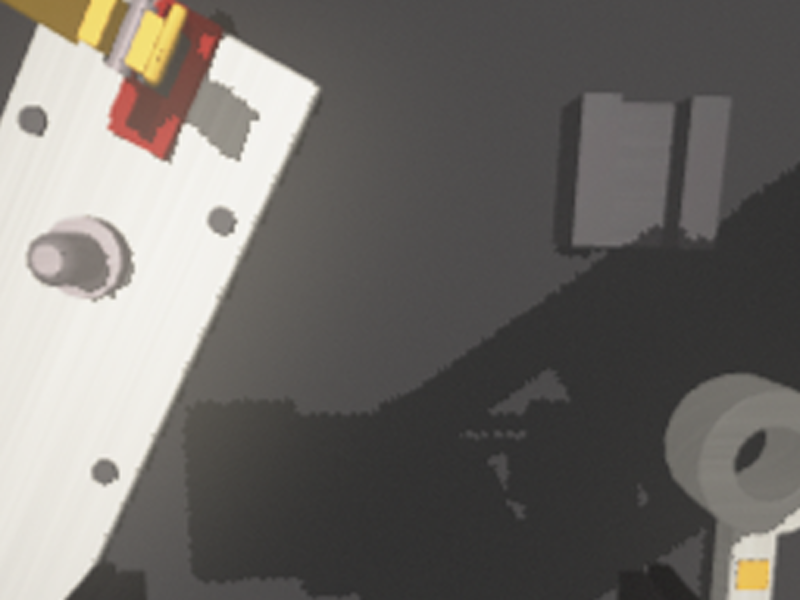

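The dab is at view (576,347) and the big boss top at (586,288). I had missed a crop offset for the lever, so I'll recompute.

```bash
python3 -c "
from h import *
d=wp('w7',576,347,.034);b=wp('w7',586,288,.044);print(d,b,np.linalg.norm((d-b)[:2]))
f=lambda u,v,z:ray('top',232+(u-300+.5)/6-.5,135+(v+.5)/6-.5,z)
b=f(500,358,.044);s=f(383,78,.044);x=s-b;yw=np.degrees(np.arctan2(x[1],x[0]));print(b,s,np.linalg.norm(x),yw,f(464,277,.034))
go((d[0],d[1],.25),90+yw)"
```

```text
[ 0.50603063 -0.00675176  0.034     ] [ 0.45997705 -0.02553401  0.044     ] 0.049736348768048784
[ 0.46321163 -0.02446975  0.044     ] [0.61272392 0.03352714 0.044     ] 0.16036696403994807 21.201629370133496 [ 0.50719984 -0.00668781  0.034     ]
t 10.65 pos [ 0.5014 -0.1636  0.2876] yawY 110.45 zax [-1.2e-03  7.0e-04 -1.0e+00] F [-0.03 -0.5  -0.1 ] w 0.0868 gf 0.0
tool shift cm [-5.92 14.53  3.77] turn z -0.013 tilt [ 0.0011 -0.0009  0.    ]
```

```bash
python3 -m crank '[[-2,4.8,0,0,0,0,0],[-2,4.8,0,0,0,-0.013,0],[-2,4.9,0,0,0,0,0],[0,0,0,0,0,0,0],[0,0,0,0,0,0,0]]';python3 -c "
from h import *
wr('w8');go((.507,-.0072,.075),111.2)
im=cv2.imread('pics/w8.png');cv2.imwrite('pics/c8.png',im[150:450,200:600].repeat(2,0).repeat(2,1))"
```

```text
time: 11.28
position: [0.5065, -0.0071, 0.2883]
tool_rot: [-0.185, 0.983, -0.0, 0.0]
ft_force: [0.2, 0.1, -0.0]
grip_width: 0.087
grip_force: 0.0
t 11.28 pos [ 0.5065 -0.0071  0.2883] yawY 111.31 zax [ 5.e-04 -7.e-04 -1.e+00] F [ 0.23  0.09 -0.03] w 0.087 gf 0.0
t 11.32 pos [ 0.5065 -0.0076  0.2883] yawY 111.25 zax [ 5.e-04 -6.e-04 -1.e+00] F [ 0.28 -0.5  -0.07] w 0.0869 gf 0.0
tool shift cm [-0.06  0.04 21.33] turn z 0.001 tilt [-0.0008  0.0002 -0.    ]
```

View pics/c8.png

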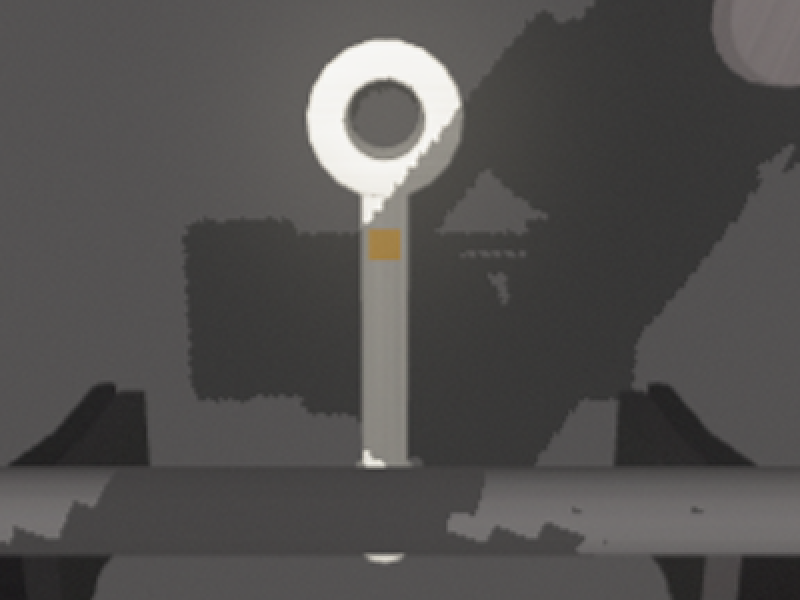

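```bash
python3 -c "
from h import *
b=wp('w8',392,209,.044);d=wp('w8',392.2,272,.034);print(b,d,np.linalg.norm((b-d)[:2]))
u=np.array([np.cos(np.radians(21.2)),np.sin(np.radians(21.2))]);p=b[:2]+.047*u;print(p)
p=(p+d[:2])/2;go((*p,.075),111.2)"
```

```text
[ 0.46230037 -0.02362522  0.044     ] [ 0.50620065 -0.00624472  0.034     ] 0.047215644675893856
[ 0.50611959 -0.00662887]
t 11.32 pos [ 0.5065 -0.0076  0.2883] yawY 111.25 zax [ 5.e-04 -6.e-04 -1.e+00] F [ 0.28 -0.5  -0.07] w 0.0869 gf 0.0
tool shift cm [-1.000e-02  1.400e-01  2.133e+01] turn z 0.001 tilt [-0.0008  0.0002 -0.    ]
```

```bash
python3 -m crank '[[0,0.12,5,0,0,0,0],[0,0,5,0,0,0,0],[0,0,5,0,0,0,0],[0,0,4,0,0,0,0],[0,0,2.3,0,0,0,0]]' 50 && python3 -m crank '[[0,0,0,0,0,0,0],[0,0,0,0,0,0,0.5],[0,0,0,0,0,0,0.8],[0,0,0,0,0,0,1],[0,0,0,0,0,0,1]]' && python3 -m crank '[[0,0,0,0,0,0,1],[0,0,0,0,0,0,1],[0,0,0,0,0,0,1],[0,0,0,0,0,0,1]]';python3 -c "
from h import *
st();print(np.round(robot.get_obs()['moment'],3))"
```

```text
time: 11.95
position: [0.5055, -0.0073, 0.073]
tool_rot: [-0.183, 0.983, 0.0, -0.001]
ft_force: [-0.7, 0.0, 0.1]
grip_width: 0.087
grip_force: 0.0
time: 12.58
position: [0.5061, -0.0055, 0.0759]
tool_rot: [-0.185, 0.983, -0.0, 0.001]
ft_force: [-0.1, 0.4, 0.0]
grip_width: 0.0546
grip_force: 0.0
time: 13.08
position: [0.5059, -0.0056, 0.0752]
tool_rot: [-0.185, 0.983, -0.0, 0.0]
ft_force: [-0.1, -0.2, 0.1]
grip_width: 0.0172
grip_force: 50.0
t 13.07 pos [ 0.5059 -0.0056  0.0752] yawY 111.33 zax [ 2.e-04 -1.e-04 -1.e+00] F [-0.13 -0.21  0.13] w 0.0172 gf 50.0
[-0.017 -0.004 -0.045]
```

```bash
python3 -m crank '[[0,0,-0.6,0,0,0,1],[0,0,-2,0,0,0,1],[0,0,-4,0,0,0,1],[0,0,-5,0,0,0,1],[0,0,-5,0,0,0,1]]' && python3 -m crank '[[0,0,-0.5,0,0,0,1],[0,0,0,0,0,0,1],[0,0,0,0,0,0,1]]';python3 -c "
from h import *
st();print(np.round(robot.get_obs()['moment'],3))
wr('w9')
yw=np.radians(-7.2);X=np.array([np.cos(yw),np.sin(yw)]);p=np.array([.5375,-.2948])-.008*X;print(p);go((*p,.237),82.8)
im=cv2.imread('pics/w9.png');s=cams.camera('scene')
cv2.imwrite('pics/c9.png',np.hstack([cv2.resize(im[100:400,:],None,fx=.5,fy=.5),crop(s,220,120,100,75,2)]))"
```

```text
time: 13.7
position: [0.5048, -0.0053, 0.2422]
tool_rot: [-0.185, 0.983, 0.001, -0.001]
ft_force: [1.2, 0.1, -4.2]
grip_width: 0.0175
grip_force: 50.0
time: 14.08
position: [0.5043, -0.0052, 0.2442]
tool_rot: [-0.185, 0.983, 0.001, -0.002]
ft_force: [-0.8, 0.3, -5.3]
grip_width: 0.0173
grip_force: 50.0
t 14.07 pos [ 0.5043 -0.0052  0.2442] yawY 111.32 zax [-0.005   0.0012 -1.    ] F [-0.83  0.3  -5.27] w 0.0173 gf 50.0
[ 0.045  0.014 -0.004]
t 14.07 pos [ 0.5043 -0.0052  0.2442] yawY 111.32 zax [-0.005   0.0012 -1.    ] F [-0.83  0.3  -5.27] w 0.0173 gf 50.0
[ 0.52956308 -0.29379733]
t 14.12 pos [ 0.5045 -0.0053  0.2442] yawY 111.32 zax [-0.0048  0.0011 -1.    ] F [-0.58 -0.34 -4.99] w 0.0175 gf 50.0
tool shift cm [  8.15 -27.79   0.67] turn z 0.498 tilt [ 0.0028 -0.004   0.    ]
```

View pics/w9.png

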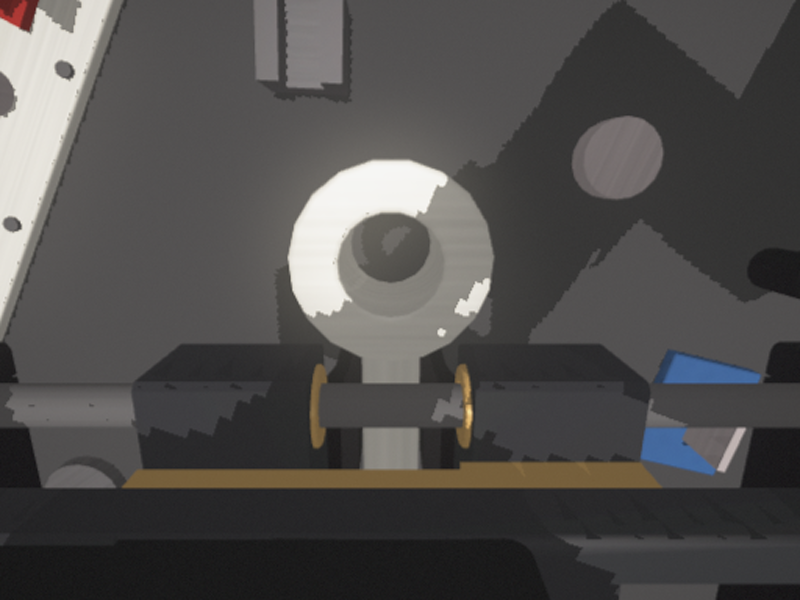

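```bash
python3 -c "
from h import *
p=np.array([.5045,-.0053]);a=np.radians(21.3);u=np.array([np.cos(a),np.sin(a)]);z0=.2442-.0752
for pit in(-.06,-.03,0,.03,.06):  # pitch up of big end about grasp
  g=np.array([*p,.1932]);x=np.array([*(np.cos(pit)*u),-np.sin(pit)]);n=np.array([*(np.sin(pit)*u),np.cos(pit)])
  print(pit,*[np.round(pw('w9',g-.047*x+h*n),1) for h in(.020,-.024)],np.round(pw('w9',g-.047*x+.02*n-.014*x)[1]-pw('w9',g-.047*x+.02*n+.014*x)[1]))
"
```

```text
-0.06 [390.6 259.7] [390.2 246.5] -103.0
-0.03 [390.6 262.6] [390.2 244.9] -104.0
0 [390.6 265.7] [390.2 243.3] -104.0
0.03 [390.6 269. ] [390.2 241.9] -104.0
0.06 [390.6 272.5] [390.2 240.6] -104.0
```

The bore-top centre is at (390.5,264) and the bore bottom at (391,243). Both match the prediction for a level lever to within about 1°, with about 0.5 kg held. I'll carry it over the pins, staying high.

```bash
python3 -m crank '[[0.7,-2.4,0,0,0,0,1],[1.3,-4.2,0,0,0,0,1],[1.3,-4.3,0,0,0,0,1],[1.3,-4.3,0,0,0,0,1],[1.3,-4.3,0,0,0,0,1]]' && python3 -m crank '[[1.2,-4.3,0,0,0,0,1],[0.7,-2.5,0,0,0,0,1],[0.35,-1.5,0,0,0,0.1,1],[0,0,0,0,0,0.15,1],[0,0,0,0,0,0.15,1]]' && python3 -m crank '[[0,0,0,0,0,0.098,1],[0,0,0,0,0,0,1],[0,0,0,0,0,0,1],[0,0,0,0,0,0,1]]';python3 -c "
from h import *
wr('w10');go((.5296,-.2938,.177),82.8)
im=cv2.imread('pics/w10.png');cv2.imwrite('pics/c10.png',cv2.resize(im[0:450,150:650],None,fx=1.3,fy=1.3,interpolation=cv2.INTER_CUBIC))"
```

```text
time: 14.8
position: [0.5213, -0.2098, 0.2447]
tool_rot: [-0.185, 0.983, 0.001, -0.001]
ft_force: [1.3, -0.4, -4.2]
grip_width: 0.0173
grip_force: 50.0
time: 15.42
position: [0.5305, -0.2933, 0.2449]
tool_rot: [0.016, 1.0, 0.001, -0.001]
ft_force: [-0.4, 0.4, -4.5]
grip_width: 0.0177
grip_force: 50.0
time: 15.92
position: [0.531, -0.2939, 0.246]
tool_rot: [0.062, 0.998, 0.0, -0.0]
ft_force: [-0.5, 0.1, -4.1]
grip_width: 0.0172
grip_force: 50.0
t 15.93 pos [ 0.531  -0.2939  0.246 ] yawY 82.85 zax [-4.e-04  4.e-04 -1.e+00] F [-0.49  0.08 -4.08] w 0.0172 gf 50.0
t 15.97 pos [ 0.531  -0.294   0.2462] yawY 82.84 zax [-2.e-04  2.e-04 -1.e+00] F [-0.59  0.93 -5.05] w 0.018 gf 50.0
tool shift cm [0.14 0.   6.92] turn z 0.001 tilt [ 0.0002 -0.0002  0.    ]
```

```bash
python3 -c "
from h import *
print(wp('w7',222.5,188.5,.062), wp('w3',375.5,256,.062), wp('w3',376.5,470,.062))"; python3 -m crank '[[0.1,0,1.5,0,0,0,1],[0,0,2,0,0,0,1],[0,0,2,0,0,0,1],[0,0,1.4,0,0,0,1],[0,0,0,0,0,0,1]]' && python3 -m crank '[[0,0,0,0,0,0,1],[0,0,0,0,0,0,1],[0,0,0,0,0,0,1]]';python3 -c "
from h import *
wr('w11');go((.5296,-.2938,.177),82.8);print(robot.get_obs()['moment'])"
```

```text
[ 0.48171626 -0.2883839   0.062     ] [ 0.48013556 -0.28717321  0.062     ] [ 0.64162799 -0.30785533  0.062     ]
time: 16.6
position: [0.5292, -0.2934, 0.1755]
tool_rot: [0.063, 0.998, 0.001, -0.001]
ft_force: [0.1, 0.5, -3.8]
grip_width: 0.0176
grip_force: 50.0
time: 16.98
position: [0.5303, -0.2942, 0.178]
tool_rot: [0.063, 0.998, -0.0, 0.001]
ft_force: [-0.4, -0.0, -5.1]
grip_width: 0.0177
grip_force: 50.0
t 16.98 pos [ 0.5303 -0.2942  0.178 ] yawY 82.8 zax [ 1.1e-03 -9.0e-04 -1.0e+00] F [-0.35 -0.04 -5.12] w 0.0177 gf 50.0
t 17.02 pos [ 0.5302 -0.2942  0.1779] yawY 82.8 zax [ 9.e-04 -8.e-04 -1.e+00] F [-0.1   0.06 -3.65] w 0.0175 gf 50.0
tool shift cm [0.06 0.03 0.09] turn z -0.0 tilt [-0.0006  0.001   0.    ]
[-0.04285757  0.00887955 -0.01155291]
```

```bash
python3 -m crank '[[0.1,0.03,0.1,0,0,0,1],[0,0,0,0,0,0,1],[0,0,0,0,0,0,1],[0,0,0,0,0,0,1],[0,0,0,0,0,0,1]]';python3 -c "
from h import *
wr('w12');p,M=st()
g=p+.051*M[:,2];x=-M[:,0];n=-M[:,2];c=g-.047*x
print('big underside',c-.024*n,'small',c+.16*x-.024*n,'top px',pw('w12',c+.02*n))
im=cv2.cvtColor(cv2.imread('pics/w12.png'),cv2.COLOR_BGR2GRAY)
print(cv2.HoughCircles(cv2.GaussianBlur(im,(5,5),0)[:350,250:550],cv2.HOUGH_GRADIENT,1.5,5,param1=80,param2=25,minRadius=45,maxRadius=110)[0][:5]+[250,0,0],robot.get_obs()['joint_velocities'])"
```

```text
time: 17.65
position: [0.5291, -0.2936, 0.1762]
tool_rot: [0.063, 0.998, -0.0, 0.0]
ft_force: [-0.7, 0.5, -4.7]
grip_width: 0.0174
grip_force: 50.0
t 17.65 pos [ 0.5291 -0.2936  0.1762] yawY 82.79 zax [ 1.e-04 -0.e+00 -1.e+00] F [-0.69  0.52 -4.66] w 0.0174 gf 50.0
t 17.7 pos [ 0.5291 -0.2936  0.1762] yawY 82.79 zax [ 0. -0. -1.] F [-0.24 -0.09 -4.  ] w 0.0179 gf 50.0
big underside [ 0.48245624 -0.2877135   0.10124691] small [ 0.64119276 -0.30778126  0.10125354] top px [391.45850859 264.31787802]
[[390.25       258.75       102.30000305]
 [393.25       266.25       105.75      ]
 [384.25       252.75        94.19999695]
 [397.75       260.25       109.05000305]
 [388.75       270.75       109.05000305]] [ 0.00078294 -0.00148653  0.00185627 -0.00148971  0.0003389  -0.00020502]
```

```bash
python3 -c "
from rig import ticket
print(ticket.hand_in())"
```

```text
the job is handed in; nothing more can be done
None
```

I handed the job in at about 17.7 s (no verdict came back): the clamp is released on the red tab, and the lever is held level and still about 39 mm above the pins, bores within about 1 mm by calculation, not a final picture. I viewed 12 pictures, over the limit of 10.

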